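# Make up two gas cylinder fitting kits

## Robot

A 6-joint arm with a two-finger parallel gripper is mounted at the origin on the work surface. World frame = base frame: x ahead of the robot, y to its left, z up, the work surface at z = 0. Lengths are in m, angles in rad, forces in N, time in s.
With the tool pointing down it reaches from about 0.4 to 0.825 m from the base axis. Payload 7 kg.
Tool frame: the origin (TCP) lies at the very end of the fingers, on their centre line; the grasp point (between the pads) lies 19 mm behind it; z points along the fingers, y is the direction in which the jaws open and shut (so a half turn about z gives the same grasp; the last joint's range is limited). The gripper opens to 88 mm and grips with 3 to 60 N. Pads are 19 mm wide; open, the fingers measure 130 mm over their backs; the gripper's body (78 mm by 193 mm) begins 47 mm behind the grasp point.
Start: joints at [1.417, 0.359, 0.012, 0, -1.224, -0.288], TCP at [0.289, 0.61, 0.227] pointing down, gripper open.
Joint ranges: [-3.07, 3.07], [-1.43, 2.12], [-1.02, 1.25], [-3.03, 1.67], [-3.05, -0], [-3.03, 3.03]. Speed limits (rad/s): [2.39, 2.39, 3.01, 3.14, 3.14, 3.14].

## Interface

Orientations are given as [roll, pitch, yaw] about the fixed x, y, z axes, in that order (R = Rz(yaw) Ry(pitch) Rx(roll)).
In Python, from station import arm, eyes, job, outline_of gives the robot as it stands.
- The arm moves only by the tool apply_moves, never from a script. Its argument "moves" is a list of rows, each a list of 5 numbers: the opening, from -1 (shut) to 1 (fully open), then the shift along the tool's x, y, z in m, then the turn about the tool's z in rad. A call has 1 to 12 rows; each row shifts and turns the commanded pose from where the row before left it, along the tool's axes as they then stand; what a row does not reach is not made up. A row lasts 1/12 s, in which the tool goes at most 41.7 mm and 7.16 degrees, less where a joint would pass 70% of its speed; a pose out of reach is approached as far as the arm can. A call with a gripper value outside its range is refused whole. The fingers move at their own pace and stop on an object; "newtons" is the grip in N (left out, the last holds). Time passes only in rows, so rows that do not move let the fingers close. It gives the time, the measured TCP pose, the force and the opening at its end, in the units of the state.
- arm.get_state(): the state, without advancing time (a new reading comes with each control period).
- eyes.grab_frame(name): name is "side" or "top" or "wrist"; returns a dict with "color" (420x560x3 uint8, red, green, blue), "z_map" (420x560 float32, m along the optical axis (not along the pixel's ray), 0 where there is no reading), "camera_matrix" (3x3 intrinsics, pixels), "extrinsics" (4x4, takes a point from camera to world coordinates). Camera axes: x right, y up, looking along -z (the intrinsics and any distortion apply to the point x, -y, -z); pixel columns grow to the right and rows downward; lengths in m; the calibration is good to about 2 mm. A picture is of the moment at which its call begins.
- job.job_done(): hands the job in, once; it reports no verdict.
Trained networks look in a picture, given as the dict that the camera call returned (one of the last four; its "shot" number tells which), for a name from the list of things; names that differ only in an ending like _2 or _b are one class to them, and where a whole thing is asked for, a point or a joint stands for the part that bears it (a point fixed in the world has none). Each returns a list of dicts, best first, with "score" (0 to 1); they miss things now and then, are a little off and sometimes report something else, mostly with a low value. They report only what shows in the picture. A call takes as long as a camera call. They do not tell look-alikes from the thing itself.
- outline_of(label, picture): "region" (420x560 bool, what is visible of it) and "extent" ([left, top, right, bottom] in pixels, round what is visible of it).
The state is a dict: "t": time; "q": joint angles; "qd": joint speeds; "joint_efforts": joint torques, N m; "eef_pos": TCP position; "ee_rot": TCP orientation; "force": force on the tool from outside, world axes, zero at the start; "moment": the same for the moment, N m; "width": finger opening in m.
Only numpy, scipy, OpenCV 4.12 (cv2) and the standard library are available. Lean on these libraries where they do the work, as an engineer would, in place of code of your own. Each camera call takes 0.05 s, during which the arm holds its last target.

## Task

Make up the two fitting kits from the stock on the bench. In the three-compartment tray put the pressure gauge in the largest compartment (dial up, set down gently, not dropped), the large union nut flat in the middle one and the hose nipple, standing, in the smallest; in the two-compartment tray stand the valve cap upright in the larger compartment and the blind cap nut, dome up, in the smaller. Leave the small union nut and the wrench where they lie, and let go of everything.

Things in the scene. Friction and masses are not known exactly. Their poses are not given: they have to be found in the camera images.
- tray_three: Shallow grey tray, three compartments in a row, fixed to the bench, left or right. 228 mm (its x) by 102 mm (y); floor 4 mm thick; walls and partitions 4 mm thick, top 15 mm above the bench. Origin: centre of underside. Compartments along x: largest 94 mm long, centre x = -63 mm; middle 64 mm, centre x = +20 mm; smallest 54 mm, centre x = +83 mm; all 94 mm across y, centred at y = 0.
- tray_two: Shallow grey tray, two compartments, fixed to the bench on the other side. 162 mm (its x) by 102 mm (y); floor 4 mm thick; walls and partition 4 mm thick, top 15 mm above the bench. Origin: centre of underside. Larger compartment 90 mm long, centre x = -32 mm; smaller 60 mm, centre x = +47 mm; both 94 mm across y, centred at y = 0.
- valve_cap: Grey steel valve protection cap of a gas cylinder, standing on its wide end: a bell of 60 mm diameter, domed shoulder up to 68 mm, on top a steel hexagon 34 mm across flats from 68 to 90 mm height (grip it here from above). About 0.4 kg. Origin: centre of the underside, z up; flats face its x and every 60 degrees from it.
- gauge: Pressure gauge lying on its back, white dial up: steel case of 50 mm diameter, 30 mm high, with a 12 mm brass stem that sticks out 14 mm from the rim towards its -y, 8 to 20 mm above the underside. About 0.15 kg; delicate, set it down gently. Grip the case along its x, clear of the stem. Origin: centre of the case's underside, z up through the dial.
- union_nut: Large brass union nut lying flat: hexagon 38 mm across flats, 26 mm high, with a 24 mm open hole right through. About 0.12 kg. Origin: centre of its underside, z up; flats face its x and every 60 degrees from it.
- blind_nut: Brass blind cap nut, closed with a dome on top: hexagon 30 mm across flats up to 26 mm, dome up to 36 mm. About 0.13 kg. Origin: centre of its underside, z up; flats face its x and every 60 degrees from it.
- hose_nipple: Brass hose nipple standing on its hexagon: foot 28 mm across flats and 16 mm high, then a round spout of 14 mm diameter up to 62 mm (thin barbs near the top). About 0.08 kg. Grip it by the spout. Origin: centre of its underside, z up.
- small_nut: Small brass union nut among the stock, not needed: hexagon 24 mm across flats, 18 mm high, open hole 14 mm. Leave it where it is. Origin: centre of its underside.
- wrench: Steel wrench lying beyond the stock, 170 mm long, along its x. Leave it where it is. Origin: its underside, at the middle.
Not all that is in view belongs to the job. Leave any blue or green look-alike of the hose_nipple alone.

How it is judged:
At the end, for the whole second after the job is handed in: Each of the five parts has its centre in its own compartment, underside on the tray floor (at most 7 mm above the tray underside), upright within 0.1 rad, slower than 0.01 m/s, not touched by the fingers; small union nut moved under 20 mm, wrench under 30 mm (x of gauge in the frame of tray_three between -0.11 and -0.016 m and y of gauge in the frame of tray_three between -0.047 and 0.047 m and z of each of gauge, union_nut, hose_nipple in the frame of tray_three below 0.007 m and angle between each of gauge, union_nut, hose_nipple, valve_cap, blind_nut's own z axis and vertical below 0.1 rad and linear speed of each of gauge, union_nut, hose_nipple, valve_cap, blind_nut below 0.01 m/s and contact force between the fingers and gauge below 0.1 N and x of union_nut in the frame of tray_three between -0.012 and 0.052 m and y of union_nut in the frame of tray_three between -0.047 and 0.047 m and contact force between the fingers and union_nut below 0.1 N and x of hose_nipple in the frame of tray_three between 0.056 and 0.11 m and y of hose_nipple in the frame of tray_three between -0.047 and 0.047 m and contact force between the fingers and hose_nipple below 0.1 N and x of valve_cap in the frame of tray_two between -0.077 and 0.013 m and y of valve_cap in the frame of tray_two between -0.047 and 0.047 m and z of each of valve_cap, blind_nut in the frame of tray_two below 0.007 m and contact force between the fingers and valve_cap below 0.1 N and x of blind_nut in the frame of tray_two between 0.017 and 0.077 m and y of blind_nut in the frame of tray_two between -0.047 and 0.047 m and contact force between the fingers and blind_nut below 0.1 N and distance of small_nut from where it was at the start of the episode below 0.02 m and distance of wrench from where it was at the start of the episode below 0.03 m).
It fails at once if the small union nut is moved 20 mm or more (distance of small_nut from where it was at the start of the episode above 0.02 m).
It fails at once if the wrench is moved 30 mm or more (distance of wrench from where it was at the start of the episode above 0.03 m).
It fails at once if the gauge is pressed or struck onto the tray with over 60 N (contact force between gauge and tray_three above 60 N).
It fails at once if the gauge is dropped: it falls free of the fingers faster than 0.6 m/s (about 18 mm of fall) (linear speed of gauge above 0.6 m/s and contact force between the fingers and gauge below 0.1 N).
It also fails if it takes over 128 s, if anything falls off the work surface, if the arm or the gripper's body presses on something with over 40 N, if the wrist force passes 120 N, or if a joint passes its speed limit or range.

## Working session

There is one attempt and no reset: what is moved stays moved. The work goes in short steps, Python scripts to look and compute and a tool call to move; the robot and the scene stay as the last step left them, time stands still between calls to the robot, and variables do not carry over. Pictures are saved under pics/ and viewed, and the job is handed in when it is done.

Besides the shell and the picture viewer there is one more tool, called after "Call:" by a JSON object that holds its "method" and its "body", one argument or row to a line. apply_moves: Moves the arm, as the interface text tells. Its arguments: {"type":"object","properties":{"moves":{"type":"array","items":{"type":"array","items":{"type":"number"}}},"newtons":{"type":"number"}},"required":["moves"]}

```bash
ls; mkdir -p pics; python3 - <<'E'
from station import arm, eyes, job, outline_of
import cv2,pickle
print(arm.get_state())
for n in ["side","top","wrist"]:
    f=eyes.grab_frame(n); cv2.imwrite(f"pics/{n}0.png",f["color"][:,:,::-1]); pickle.dump(f,open(f"{n}0.pkl","wb")); print(n,f["extrinsics"],f["camera_matrix"],f.keys())
E
```

```text
pics
{'t': 0.0, 'q': array([ 1.41711618e+00,  3.59367695e-01,  1.10688166e-02, -3.57661896e-04,
       -1.22409417e+00, -2.88122044e-01]), 'qd': array([ 0.00032158,  0.00139131, -0.00097623,  0.00134117, -0.00096944,
       -0.00095687]), 'joint_efforts': array([ 1.12585494e-03, -5.82714951e+01,  2.93047857e+01,  6.99664369e+00,
        6.93904716e-03, -1.66024356e-04]), 'eef_pos': array([0.28840929, 0.60974576, 0.22563808]), 'ee_rot': array([ 3.13996620e+00, -1.31390498e-04, -4.41923883e-01]), 'force': array([-0.06166064, -0.24302698, -0.53844879]), 'moment': array([ 0.01954234, -0.04203475, -0.03239918]), 'width': 0.08753214514981922}
side [[ 0.81382439  0.32667548 -0.48059649  0.16528592]
 [-0.58089353  0.43470831 -0.68817976 -0.60788608]
 [-0.01589216  0.83923287  0.5435399   0.53923714]
 [ 0.          0.          0.          1.        ]] [[463.62859467   0.         280.69070735]
 [  0.         463.62859467 213.03765967]
 [  0.           0.           1.        ]] dict_keys(['color', 'z_map', 'camera_matrix', 'extrinsics', 'shot'])
top [[-0.02752009  0.98284376 -0.18237542  0.42173696]
 [-0.99954604 -0.02481823  0.01708104  0.00126352]
 [ 0.01226176  0.1827627   0.98308059  0.9578694 ]
 [ 0.          0.          0.          1.        ]] [[456.22702254   0.         283.17978076]
 [  0.         456.22702254 213.66056042]
 [  0.           0.           1.        ]] dict_keys(['color', 'z_map', 'camera_matrix', 'extrinsics', 'shot'])
wrist [[-0.42815303  0.86761325  0.25284824  0.35710859]
 [-0.90370502 -0.41151416 -0.11820885  0.57733248]
 [ 0.00149107 -0.2791117   0.96025748  0.38429251]
 [ 0.          0.          0.          1.        ]] [[318.62873873   0.         279.2324977 ]
 [  0.         318.62873873 212.92607063]
 [  0.           0.           1.        ]] dict_keys(['color', 'z_map', 'camera_matrix', 'extrinsics', 'shot'])
```

View pics/top0.png

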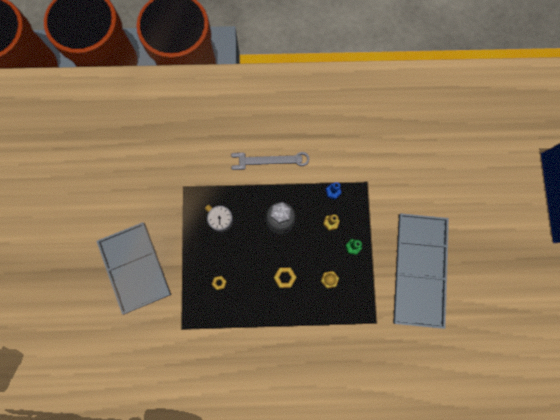

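View pics/side0.png

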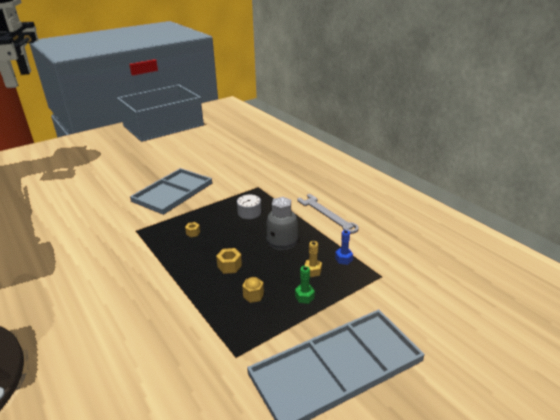

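View pics/wrist0.png

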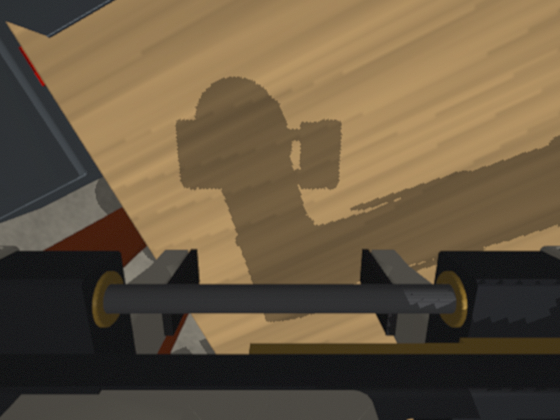

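Top view shows: gauge (219,218), valve cap (281,215), small nut (219,283), union nut (285,278), blind nut (330,280). The brass nipple is at (331,222), with a blue one at (334,190) and a green one at (354,247). tray_two is on the left and tray_three on the right.

```bash
cat > h.py <<'E'
import numpy as np, cv2
def cloud(f):
    K=f["camera_matrix"];z=f["z_map"];v,u=np.mgrid[:z.shape[0],:z.shape[1]]
    P=np.stack([(u-K[0,2])/K[0,0]*z,-(v-K[1,2])/K[1,1]*z,-z],-1)
    E=f["extrinsics"];return P@E[:3,:3].T+E[:3,3]
def proj(f,P):
    E=f["extrinsics"];K=f["camera_matrix"];p=(np.asarray(P)-E[:3,3])@E[:3,:3]
    return np.stack([K[0,0]*p[...,0]/-p[...,2]+K[0,2],K[1,1]*-p[...,1]/-p[...,2]+K[1,2]],-1)
E
python3 - <<'E'
from station import arm, eyes, outline_of
from h import *
np.set_printoptions(precision=4,suppress=True)
for cam in ["top","side"]:
    f=eyes.grab_frame(cam);C=cloud(f);bz=np.median(C[350:,:][f["z_map"][350:]>0][:,2]);print(cam,"bench",bz)
    np.save(cam+"C.npy",C)
    for n in ["tray_three","tray_two","valve_cap","gauge","union_nut","blind_nut","hose_nipple","small_nut","wrench"]:
        for d in outline_of(n,f)[:4]:
            r=d["region"]&(f["z_map"]>0)
            if not r.any(): continue
            p=C[r];zt=np.percentile(p[:,2],97)
            t=p[p[:,2]>zt-.006]
            mid=(np.percentile(t[:,:2],2,axis=0)+np.percentile(t[:,:2],98,axis=0))/2
            rect=cv2.minAreaRect(t[:,:2].astype(np.float32))
            print(n,round(d["score"],2),d["extent"],r.sum(),"zt %.3f"%zt,"mid",mid,"rect",np.round(rect[0],4),np.round(rect[1],4),round(rect[2],1))
E
```

```text
top bench 0.0007442670155900499
tray_three 0.81 [393.5, 213.9, 451.5, 326.7] 5659 zt 0.017 mid [ 0.473  -0.2981] rect [ 0.4732 -0.2985] [0.1037 0.2282] 82.9
tray_two 0.97 [97.2, 221.2, 170.1, 312.8] 3924 zt 0.017 mid [0.4936 0.2918] rect [0.4931 0.2956] [0.1615 0.102 ] 21.6
valve_cap 0.71 [266.6, 202.3, 296.8, 236.2] 745 zt 0.092 mid [ 0.586 -0.009] rect [ 0.5861 -0.0091] [0.0336 0.0362] 78.9
gauge 0.87 [206.0, 206.7, 235.8, 230.8] 531 zt 0.034 mid [0.5891 0.1166] rect [0.5892 0.1166] [0.0475 0.049 ] 89.7
union_nut 0.44 [274.2, 268.2, 294.0, 287.1] 159 zt 0.030 mid [ 0.4632 -0.015 ] rect [ 0.4641 -0.015 ] [0.0365 0.0361] 88.2
blind_nut 0.62 [322.5, 271.0, 334.4, 285.7] 202 zt 0.037 mid [ 0.4574 -0.1053] rect [ 0.4573 -0.1053] [0.0206 0.0199] 89.3
hose_nipple 0.73 [349.6, 238.7, 358.5, 254.1] 145 zt 0.065 mid [ 0.5233 -0.1587] rect [ 0.5233 -0.1587] [0.0123 0.0117] 1.8
hose_nipple 0.58 [327.2, 180.6, 339.8, 201.9] 198 zt 0.064 mid [ 0.6437 -0.123 ] rect [ 0.6441 -0.1236] [0.0148 0.0139] 28.8
hose_nipple 0.47 [325.8, 212.8, 339.1, 230.8] 183 zt 0.065 mid [ 0.5765 -0.1154] rect [ 0.5765
[... 1785 characters left out ...]
312.4, 304.9] 439 zt 0.062 mid [ 0.5216 -0.1605] rect [ 0.5215 -0.1612] [0.0121 0.0144] 53.0
hose_nipple 0.79 [304.3, 244.3, 320.2, 279.0] 341 zt 0.062 mid [ 0.5743 -0.1169] rect [ 0.5739 -0.1164] [0.0133 0.0143] 13.6
hose_nipple 0.58 [334.1, 228.8, 352.0, 265.4] 372 zt 0.062 mid [ 0.6411 -0.1252] rect [ 0.6409 -0.125 ] [0.0138 0.012 ] 66.7
hose_nipple 0.21 [216.6, 249.7, 240.5, 274.7] 490 zt 0.027 mid [ 0.4616 -0.017 ] rect [ 0.4612 -0.0166] [0.0394 0.0372] 27.0
small_nut 0.7 [184.9, 225.8, 198.2, 237.2] 188 zt 0.019 mid [0.4557 0.1194] rect [0.4562 0.1193] [0.0281 0.0261] 44.7
wrench 0.67 [299.3, 194.1, 359.2, 233.8] 518 zt 0.009 mid [0.7145 0.0056] rect [0.7149 0.008 ] [0.0361 0.1665] 0.2
```

```bash
python3 - <<'E'
from h import *
import pickle
f=pickle.load(open("top0.pkl","rb"));g=pickle.load(open("side0.pkl","rb"))
def crop(f,c,r,s): 
    im=f["color"][:,:,::-1][c[1]-r:c[1]+r,c[0]-r:c[0]+r]; return cv2.resize(im,(s,s),interpolation=cv2.INTER_CUBIC)
a=[crop(f,c,18,260) for c in [(281,215),(285,278),(330,280)]]
b=[crop(f,(219,218),18,260),crop(f,(331,222),20,260),crop(g,(313,259),28,260)]
cv2.imwrite("pics/crops.png",np.vstack([np.hstack(a),np.hstack(b)]))
# hex orientation from the cloud/edges: 6-fold fourier of boundary
C=cloud(f)
for n,ctr,lo,hi in [("valve",(.586,-.009),.086,.1),("union",(.4636,-.015),.02,.034),("blind",(.4572,-.1053),.02,.032)]:
    m=(C[...,2]>lo)&(np.hypot(C[...,0]-ctr[0],C[...,1]-ctr[1])<.03)
    p=C[m][:,:2]; 
    best=[]
    for a in np.arange(-30,30,2):
        w=[]
        for k in range(3):
            d=np.radians(a+60*k);s=p@[np.cos(d),np.sin(d)];w.append(np.ptp(np.percentile(s,[1,99])))
        best.append((max(w),a))
    best.sort();print(n,m.sum(),best[:6])
E
```

```text
valve 267 [(np.float64(0.03324999595282552), np.int64(18)), (np.float64(0.0332991315237503), np.int64(16)), (np.float64(0.03337735185516866), np.int64(20)), (np.float64(0.03343867657987887), np.int64(14)), (np.float64(0.0335140750360674), np.int64(22)), (np.float64(0.03372139138263014), np.int64(12))]
union 189 [(np.float64(0.037214036728847516), np.int64(-2)), (np.float64(0.037239322743558345), np.int64(2)), (np.float64(0.03724708958488354), np.int64(-4)), (np.float64(0.037275036172577825), np.int64(0)), (np.float64(0.03741705713427576), np.int64(-6)), (np.float64(0.0375593917133458), np.int64(4))]
blind 196 [(np.float64(0.02919255716134045), np.int64(14)), (np.float64(0.029192578116559675), np.int64(4)), (np.float64(0.029283734122958982), np.int64(12)), (np.float64(0.029289949836087514), np.int64(6)), (np.float64(0.029398692137371757), np.int64(2)), (np.float64(0.029481672377708767), np.int64(10))]
```

View pics/crops.png

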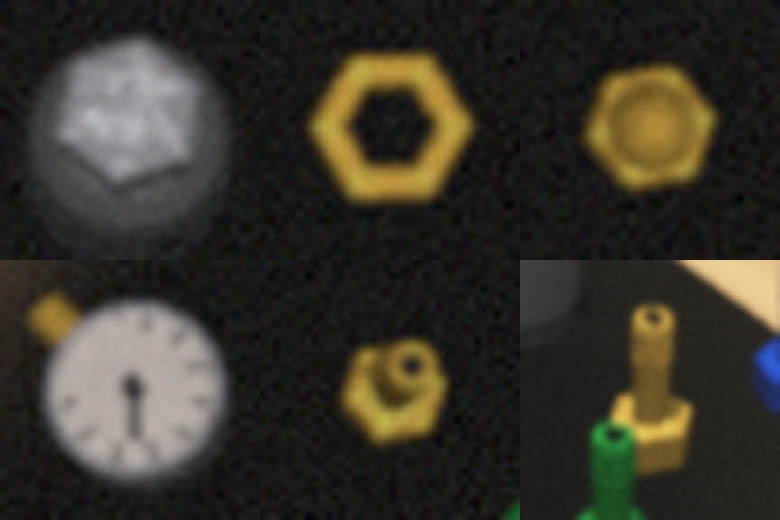

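```bash
cat > plan.py <<'E'
import sys,numpy as np
from station import arm
def main(x,y,z,psi,v,n):
    s=arm.get_state();p=s["eef_pos"];r=s["ee_rot"];d=np.array([x,y,z])-p
    dpsi=(psi-r[2]+np.pi)%(2*np.pi)-np.pi
    print("now",p.round(4),"psi",r[2].round(3),"w",s["width"].round(4),"F",s["force"].round(1),"t",s["t"], "dist/row",np.linalg.norm(d)/n,"turn/row",dpsi/n)
    rows=[]
    for k in range(n):
        a=r[2]+dpsi*k/n;w=d/n
        rows.append([v]+[round(float(q),4) for q in (np.cos(a)*w[0]+np.sin(a)*w[1],np.sin(a)*w[0]-np.cos(a)*w[1],-w[2],-dpsi/n)])
    print(rows)
if __name__=="__main__":
    a=list(map(float,sys.argv[1:]));main(*a[:5],int(a[5]))
E
python3 plan.py .5877 .1161 .16 .838 .6 14
```

```text
Traceback (most recent call last):
  File "plan.py", line 13, in <module>
    a=list(map(float,sys.argv[1:]));main(*a[:5],int(a[5]))
                                    ~~~~^^^^^^^^^^^^^^^^^^
  File "plan.py", line 6, in main
    print("now",p.round(4),"psi",r[2].round(3),"w",s["width"].round(4),"F",s["force"].round(1),"t",s["t"], "dist/row",np.linalg.norm(d)/n,"turn/row",dpsi/n)
                                                   ^^^^^^^^^^^^^^^^
AttributeError: 'float' object has no attribute 'round'
```

```bash
sed -i 's/s\["width"\].round(4)/round(s["width"],4)/' plan.py; python3 plan.py .5877 .1161 .16 .838 .6 15
```

```text
now [0.2886 0.6102 0.2266] psi -0.442 w 0.0874 F [ 0.1 -0.3 -0.5] t 1.15 dist/row 0.03875785902256643 turn/row 0.08531603333287509
[[0.6, 0.0321, 0.0213, 0.0044, -0.0853], [0.6, 0.0302, 0.0239, 0.0044, -0.0853], [0.6, 0.028, 0.0264, 0.0044, -0.0853], [0.6, 0.0257, 0.0287, 0.0044, -0.0853], [0.6, 0.0231, 0.0308, 0.0044, -0.0853], [0.6, 0.0204, 0.0326, 0.0044, -0.0853], [0.6, 0.0176, 0.0343, 0.0044, -0.0853], [0.6, 0.0146, 0.0356, 0.0044, -0.0853], [0.6, 0.0115, 0.0367, 0.0044, -0.0853], [0.6, 0.0083, 0.0376, 0.0044, -0.0853], [0.6, 0.0051, 0.0382, 0.0044, -0.0853], [0.6, 0.0018, 0.0385, 0.0044, -0.0853], [0.6, -0.0014, 0.0385, 0.0044, -0.0853], [0.6, -0.0047, 0.0382, 0.0044, -0.0853], [0.6, -0.008, 0.0377, 0.0044, -0.0853]]
```

Call:
{"method": "apply_moves", "body": {
  "moves": [
    [0.6,0.032,0.021,0.004,-0.085],
    [0.6,0.03,0.024,0.004,-0.085],
    [0.6,0.028,0.026,0.004,-0.085],
    [0.6,0.026,0.029,0.004,-0.085],
    [0.6,0.023,0.031,0.004,-0.085],
    [0.6,0.02,0.033,0.004,-0.085],
    [0.6,0.018,0.034,0.004,-0.085],
    [0.6,0.015,0.036,0.004,-0.085],
    [0.6,0.012,0.037,0.004,-0.085],
    [0.6,0.008,0.038,0.004,-0.085],
    [0.6,0.005,0.038,0.004,-0.085],
    [0.6,0.002,0.038,0.004,-0.085]
  ]
}}

```text
t: 2.15
eef_pos: [0.5284, 0.2124, 0.1788]
ee_rot: [-3.142, -0.001, 0.583]
force: [1.5, -0.2, 0.1]
width: 0.07
```

```bash
python3 plan.py .5877 .1161 .14 .838 .6 4
```

```text
now [0.5284 0.2124 0.1788] psi 0.583 w 0.07 F [ 1.5 -0.2  0.1] t 2.15 dist/row 0.029888715217938393 turn/row 0.063851474413534
[[0.6, -0.0009, 0.0283, 0.0097, -0.0639], [0.6, -0.0027, 0.0281, 0.0097, -0.0639], [0.6, -0.0045, 0.0279, 0.0097, -0.0639], [0.6, -0.0062, 0.0276, 0.0097, -0.0639]]
```

Call:
{"method": "apply_moves", "body": {
  "moves": [
    [0.6,-0.001,0.028,0.01,-0.064],
    [0.6,-0.003,0.028,0.01,-0.064],
    [0.6,-0.004,0.028,0.01,-0.064],
    [0.6,-0.006,0.028,0.01,-0.064],
    [0.6,0,0,0,0]
  ]
}}

```text
t: 2.57
eef_pos: [0.5874, 0.1139, 0.1363]
ee_rot: [-3.141, 0.003, 0.835]
force: [-0.7, 0.3, -0.2]
width: 0.0702
```

```bash
python3 - <<'E'
from station import eyes
from h import *
f=eyes.grab_frame("wrist");im=f["color"][:,:,::-1].copy()
for P in [(.5877,.1161,.03)]:
    u=proj(f,P);cv2.circle(im,(int(u[0]),int(u[1])),4,(0,0,255),1)
cv2.imwrite("pics/w1.png",im)
E
python3 plan.py .5877 .1161 .010 .838 .6 6
```

```text
now [0.587  0.1153 0.1371] psi 0.832 w 0.0702 F [-0.8  0.5  0.4] t 2.6167 dist/row 0.021184117963036552 turn/row 0.0010717409435678042
[[0.6, 0.0002, -0.0, 0.0212, -0.0011], [0.6, 0.0002, -0.0, 0.0212, -0.0011], [0.6, 0.0002, -0.0, 0.0212, -0.0011], [0.6, 0.0002, -0.0, 0.0212, -0.0011], [0.6, 0.0002, -0.0, 0.0212, -0.0011], [0.6, 0.0002, -0.0, 0.0212, -0.0011]]
```

View pics/w1.png

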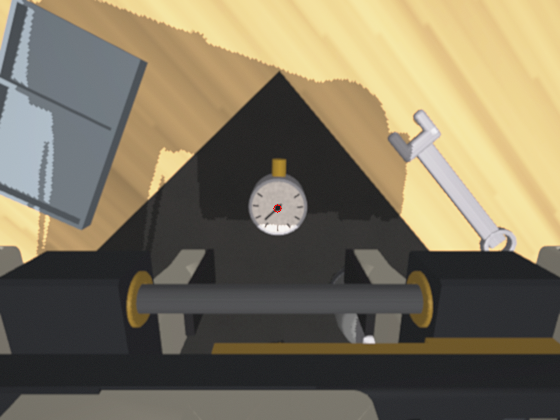

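Wrist view: the dial centre sits under the marker at (278,208) and the stem points straight up, so the jaws are clear of it.

Call:
{"method": "apply_moves", "body": {
  "moves": [
    [0.6,0.001,0,0.03,0],
    [0.6,0,0,0.03,0],
    [0.6,0,0,0.03,0],
    [0.6,0,0,0.02,0],
    [0.6,0,0,0.017,0],
    [0.6,0,0,0,0],
    [0.0,0,0,0,0],
    [0.0,0,0,0,0],
    [-0.2,0,0,0,0],
    [-0.2,0,0,0,0],
    [-0.2,0,0,0,0]
  ],
  "newtons": 20
}}

```text
t: 3.53
eef_pos: [0.5885, 0.1191, 0.0132]
ee_rot: [3.141, -0.003, 0.835]
force: [-1.4, 0.9, 5.2]
width: 0.0497
```

Call:
{"method": "apply_moves", "body": {
  "moves": [
    [-0.5,0,0,0,0],
    [-0.5,0,0,0,0],
    [-0.5,0,0,-0.02,0],
    [-0.5,0,0,-0.03,0],
    [-0.5,0,0,-0.03,0],
    [-0.5,0,0,0,0]
  ]
}}

```text
t: 4.03
eef_pos: [0.5908, 0.1197, 0.0979]
ee_rot: [3.137, -0.008, 0.835]
force: [1.2, 0.1, -1.5]
width: 0.0493
```

```bash
python3 - <<'E'
from station import eyes
from h import *
f=eyes.grab_frame("wrist");im=f["color"][:,:,::-1].copy()
cv2.imwrite("pics/w2.png",im)
f=eyes.grab_frame("side");cv2.imwrite("pics/s2.png",f["color"][:,:,::-1])
E
python3 plan.py .4075 -.2905 .085 -.909 -.5 18
```

```text
now [0.5881 0.1189 0.0932] psi 0.834 w 0.0494 F [-0.8  0.5 -2.9] t 4.1333 dist/row 0.02486253233317789 turn/row -0.09682396679166702
[[-0.5, -0.0236, 0.0079, 0.0005, 0.0968], [-0.5, -0.0227, 0.0101, 0.0005, 0.0968], [-0.5, -0.0216, 0.0122, 0.0005, 0.0968], [-0.5, -0.0203, 0.0143, 0.0005, 0.0968], [-0.5, -0.0189, 0.0162, 0.0005, 0.0968], [-0.5, -0.0172, 0.0179, 0.0005, 0.0968], [-0.5, -0.0154, 0.0195, 0.0005, 0.0968], [-0.5, -0.0134, 0.0209, 0.0005, 0.0968], [-0.5, -0.0114, 0.0221, 0.0005, 0.0968], [-0.5, -0.0092, 0.0231, 0.0005, 0.0968], [-0.5, -0.0069, 0.0239, 0.0005, 0.0968], [-0.5, -0.0046, 0.0244, 0.0005, 0.0968], [-0.5, -0.0022, 0.0248, 0.0005, 0.0968], [-0.5, 0.0002, 0.0249, 0.0005, 0.0968], [-0.5, 0.0026, 0.0247, 0.0005, 0.0968], [-0.5, 0.005, 0.0243, 0.0005, 0.0968], [-0.5, 0.0073, 0.0237, 0.0005, 0.0968], [-0.5, 0.0096, 0.0229, 0.0005, 0.0968]]
```

View pics/w2.png

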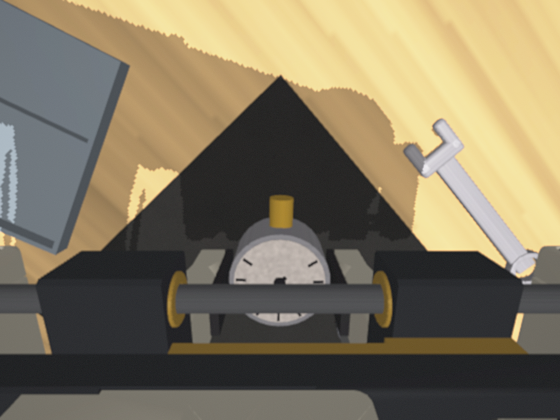

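View pics/s2.png

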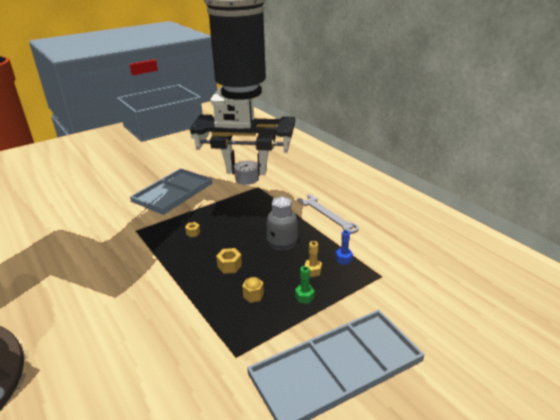

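Gauge held level. I'll carry it to the largest compartment, higher than the valve cap.

Call:
{"method": "apply_moves", "body": {
  "moves": [
    [-0.5,-0.015,0,-0.03,0.0],
    [-0.5,-0.024,0.008,-0.02,0.097],
    [-0.5,-0.023,0.01,0,0.097],
    [-0.5,-0.022,0.012,0,0.097],
    [-0.5,-0.02,0.014,0,0.097],
    [-0.5,-0.019,0.016,0,0.097],
    [-0.5,-0.017,0.018,0,0.097],
    [-0.5,-0.015,0.019,0,0.097],
    [-0.5,-0.013,0.021,0,0.097],
    [-0.5,-0.011,0.022,0,0.097],
    [-0.5,-0.009,0.023,0,0.097],
    [-0.5,-0.007,0.024,0,0.097]
  ]
}}

```text
t: 5.13
eef_pos: [0.4657, -0.143, 0.1403]
ee_rot: [3.141, 0.002, -0.238]
force: [0.6, -0.2, -1.5]
width: 0.0493
```

```bash
python3 plan.py .4075 -.2905 .12 -.909 -.5 8
```

```text
now [ 0.4657 -0.143   0.1403] psi -0.238 w 0.0493 F [ 0.6 -0.2 -1.5] t 5.1333 dist/row 0.019988153536037733 turn/row -0.0838948547834264
[[-0.5, -0.0027, 0.0196, 0.0025, 0.0839], [-0.5, -0.0011, 0.0198, 0.0025, 0.0839], [-0.5, 0.0006, 0.0198, 0.0025, 0.0839], [-0.5, 0.0022, 0.0197, 0.0025, 0.0839], [-0.5, 0.0039, 0.0194, 0.0025, 0.0839], [-0.5, 0.0055, 0.019, 0.0025, 0.0839], [-0.5, 0.0071, 0.0185, 0.0025, 0.0839], [-0.5, 0.0086, 0.0179, 0.0025, 0.0839]]
```

Call:
{"method": "apply_moves", "body": {
  "moves": [
    [-0.5,-0.003,0.02,0.003,0.084],
    [-0.5,-0.001,0.02,0.003,0.084],
    [-0.5,0.001,0.02,0.003,0.084],
    [-0.5,0.002,0.02,0.003,0.084],
    [-0.5,0.004,0.019,0.003,0.084],
    [-0.5,0.006,0.019,0.003,0.084],
    [-0.5,0.007,0.018,0.003,0.084],
    [-0.5,0.009,0.018,0,0.084],
    [-0.5,0,0,0,0],
    [-0.5,0,0,0,0],
    [-0.5,0,0,0,0]
  ]
}}

```text
t: 6.05
eef_pos: [0.4099, -0.2905, 0.1197]
ee_rot: [3.141, 0.001, -0.905]
force: [-1.2, 0.3, -1.4]
width: 0.0493
```

```bash
python3 plan.py .4075 -.2905 .05 -.909 -.5 3;python3 - <<'E'
from station import eyes
from h import *
f=eyes.grab_frame("side");cv2.imwrite("pics/s3.png",f["color"][:,:,::-1])
E
```

```text
now [ 0.4099 -0.2905  0.1197] psi -0.905 w 0.0493 F [-1.2  0.3 -1.4] t 6.05 dist/row 0.023249383266015333 turn/row -0.0014161727734984808
[[-0.5, -0.0005, 0.0006, 0.0232, 0.0014], [-0.5, -0.0005, 0.0006, 0.0232, 0.0014], [-0.5, -0.0005, 0.0006, 0.0232, 0.0014]]
```

View pics/s3.png

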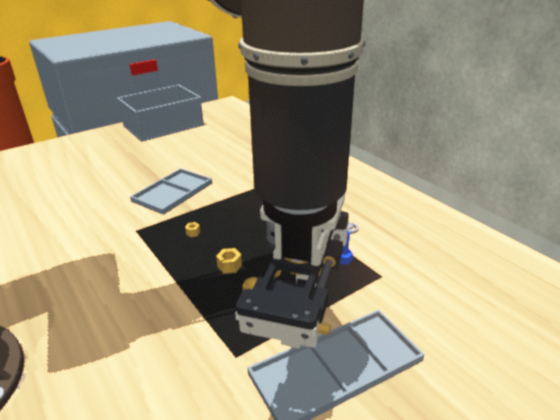

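Call:
{"method": "apply_moves", "body": {
  "moves": [
    [-0.5,-0.001,0.001,0.025,0],
    [-0.5,0,0,0.025,0],
    [-0.5,0,0,0.025,0],
    [-0.5,0,0,0.015,0],
    [-0.5,0,0,0.005,0],
    [-0.5,0,0,0,0],
    [-0.5,0,0,0,0],
    [-0.5,0,0,0,0]
  ]
}}

```text
t: 6.77
eef_pos: [0.4103, -0.2906, 0.0267]
ee_rot: [-3.141, -0.002, -0.904]
force: [-0.1, 0.7, -1.9]
width: 0.0492
```

Call:
{"method": "apply_moves", "body": {
  "moves": [
    [-0.5,0,0,0.001,0],
    [-0.5,0,0,0.001,0],
    [-0.5,0,0,0.001,0],
    [-0.5,0,0,0,0]
  ]
}}

```text
t: 7.1
eef_pos: [0.4093, -0.2906, 0.0228]
ee_rot: [-3.141, -0.0, -0.905]
force: [-0.3, -0.2, -2.0]
width: 0.0497
```

Call:
{"method": "apply_moves", "body": {
  "moves": [
    [-0.5,0,0,0.001,0],
    [-0.5,0,0,0.001,0],
    [-0.5,0,0,0.001,0],
    [-0.5,0,0,0,0]
  ]
}}

```text
t: 7.43
eef_pos: [0.409, -0.2906, 0.0193]
ee_rot: [3.141, 0.0, -0.905]
force: [-0.8, 0.3, -2.2]
width: 0.049
```

Call:
{"method": "apply_moves", "body": {
  "moves": [
    [-0.5,0,0,0.001,0],
    [-0.5,0,0,0,0]
  ]
}}

```text
t: 7.6
eef_pos: [0.4091, -0.2905, 0.0184]
ee_rot: [3.141, 0.0, -0.905]
force: [-0.4, -0.3, -1.8]
width: 0.0496
```

Call:
{"method": "apply_moves", "body": {
  "moves": [
    [-0.5,0,0,0.001,0],
    [-0.5,0,0,0,0]
  ]
}}

```text
t: 7.77
eef_pos: [0.4092, -0.2906, 0.0174]
ee_rot: [3.141, 0.0, -0.905]
force: [-0.4, 1.5, -2.2]
width: 0.0498
```

Call:
{"method": "apply_moves", "body": {
  "moves": [
    [-0.5,0,0,0.001,0],
    [-0.5,0,0,0,0]
  ]
}}

```text
t: 7.93
eef_pos: [0.4092, -0.2906, 0.0172]
ee_rot: [3.141, -0.0, -0.905]
force: [-1.7, 2.3, 6.7]
width: 0.0495
```

Call:
{"method": "apply_moves", "body": {
  "moves": [
    [-0.5,0,0,0.001,0],
    [-0.5,0,0,0,0]
  ]
}}

```text
t: 8.1
eef_pos: [0.4093, -0.2906, 0.017]
ee_rot: [3.142, -0.001, -0.904]
force: [-4.4, 4.9, 17.1]
width: 0.0497
```

Call:
{"method": "apply_moves", "body": {
  "moves": [
    [-0.5,0,0,-0.001,0],
    [0.0,0,0,0,0],
    [0.25,0,0,0,0],
    [0.3,0,0,0,0],
    [0.3,0,0,-0.002,0],
    [0.3,0,0,-0.01,0],
    [0.3,0,0,-0.02,0],
    [0.3,0,0,-0.04,0],
    [0.3,0,0,-0.04,0],
    [0.3,0,0,-0.03,0]
  ]
}}

```text
t: 8.93
eef_pos: [0.4097, -0.291, 0.1616]
ee_rot: [-3.141, -0.002, -0.904]
force: [1.7, -0.6, 0.0]
width: 0.0572
```

```bash
python3 - <<'E'
from station import eyes
from h import *
f=eyes.grab_frame("wrist");im=f["color"][:,:,::-1].copy()
cv2.imwrite("pics/w4.png",im)
E
python3 plan.py .463 -.0157 .15 -.524 .25 12
```

```text
now [ 0.4125 -0.2923  0.1671] psi -0.903 w 0.0567 F [ 2.9 -1.4  6. ] t 8.9833 dist/row 0.023476496017111544 turn/row 0.03161101689499346
[[0.25, -0.0155, -0.0176, 0.0014, -0.0316], [0.25, -0.0149, -0.0181, 0.0014, -0.0316], [0.25, -0.0144, -0.0185, 0.0014, -0.0316], [0.25, -0.0138, -0.019, 0.0014, -0.0316], [0.25, -0.0132, -0.0194, 0.0014, -0.0316], [0.25, -0.0125, -0.0198, 0.0014, -0.0316], [0.25, -0.0119, -0.0202, 0.0014, -0.0316], [0.25, -0.0113, -0.0205, 0.0014, -0.0316], [0.25, -0.0106, -0.0209, 0.0014, -0.0316], [0.25, -0.0099, -0.0212, 0.0014, -0.0316], [0.25, -0.0093, -0.0215, 0.0014, -0.0316], [0.25, -0.0086, -0.0218, 0.0014, -0.0316]]
```

View pics/w4.png

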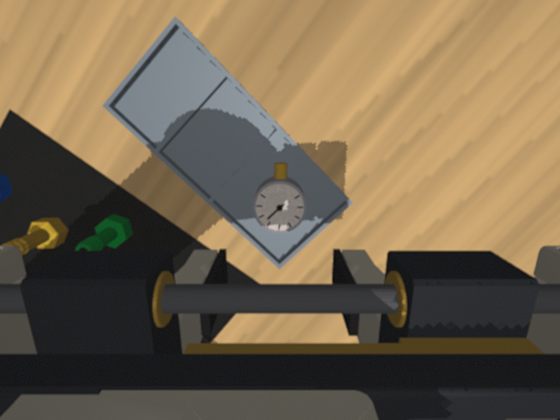

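The gauge sits dial up, well inside the largest compartment. Next is the union nut.

Call:
{"method": "apply_moves", "body": {
  "moves": [
    [0.25,-0.015,-0.018,0.001,-0.032],
    [0.25,-0.015,-0.018,0.001,-0.032],
    [0.25,-0.014,-0.018,0.001,-0.032],
    [0.25,-0.014,-0.019,0.001,-0.032],
    [0.25,-0.013,-0.019,0.001,-0.032],
    [0.25,-0.012,-0.02,0.001,-0.032],
    [0.25,-0.012,-0.02,0.001,-0.032],
    [0.25,-0.011,-0.02,0.001,-0.032],
    [0.25,-0.011,-0.021,0.001,-0.032],
    [0.25,-0.01,-0.021,0.001,-0.032],
    [0.25,-0.009,-0.021,0.001,-0.032],
    [0.25,-0.009,-0.022,0.001,-0.032]
  ]
}}

```text
t: 9.98
eef_pos: [0.4591, -0.0147, 0.1465]
ee_rot: [3.142, 0.0, -0.519]
force: [-0.3, 0.7, -0.4]
width: 0.0549
```

Call:
{"method": "apply_moves", "body": {
  "moves": [
    [0.25,0,0,0,0],
    [0.25,0,0,0,0],
    [0.25,0,0,0,0]
  ]
}}

```text
t: 10.23
eef_pos: [0.4589, -0.0159, 0.1464]
ee_rot: [3.141, 0.0, -0.521]
force: [1.0, 0.4, -0.9]
width: 0.0551
```

```bash
python3 - <<'E'
from station import eyes
from h import *
f=eyes.grab_frame("wrist");im=f["color"][:,:,::-1].copy()
for P in [(.463,-.0157,.026)]:
    u=proj(f,P);cv2.circle(im,(int(u[0]),int(u[1])),4,(0,0,255),1)
cv2.imwrite("pics/w5.png",im)
E
python3 plan.py .463 -.0157 .012 -.524 .25 6
```

```text
now [ 0.4589 -0.0162  0.1464] psi -0.521 w 0.0546 F [ 0.3  0.3 -0. ] t 10.2833 dist/row 0.022416227170855924 turn/row -0.000445486055691872
[[0.25, 0.0006, -0.0004, 0.0224, 0.0004], [0.25, 0.0006, -0.0004, 0.0224, 0.0004], [0.25, 0.0006, -0.0004, 0.0224, 0.0004], [0.25, 0.0006, -0.0004, 0.0224, 0.0004], [0.25, 0.0006, -0.0004, 0.0224, 0.0004], [0.25, 0.0006, -0.0004, 0.0224, 0.0004]]
```

View pics/w5.png

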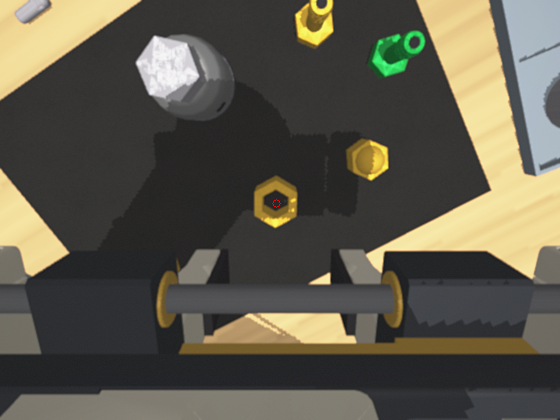

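The nut's flats face the jaws and its centre is on the marker (277,203).

Call:
{"method": "apply_moves", "body": {
  "moves": [
    [0.25,0.003,-0.002,0.03,0],
    [0.25,0,0,0.03,0],
    [0.25,0,0,0.03,0],
    [0.25,0,0,0.025,0],
    [0.25,0,0,0.015,0],
    [0.25,0,0,0.004,0],
    [0.25,0,0,0,0],
    [-0.2,0,0,0,0],
    [-0.4,0,0,0,0],
    [-0.4,0,0,0,0],
    [-0.4,0,0,0,0],
    [-0.4,0,0,0,0]
  ],
  "newtons": 25
}}

```text
t: 11.28
eef_pos: [0.4636, -0.0153, 0.0137]
ee_rot: [-3.14, -0.002, -0.52]
force: [-0.9, -0.3, 7.1]
width: 0.0376
```

Call:
{"method": "apply_moves", "body": {
  "moves": [
    [-0.4,0,0,0,0],
    [-0.4,0,0,-0.01,0],
    [-0.4,0,0,-0.03,0],
    [-0.4,0,0,-0.03,0],
    [-0.4,0,0,-0.03,0],
    [-0.4,0,0,-0.02,0],
    [-0.4,0,0,0,0]
  ]
}}

```text
t: 11.87
eef_pos: [0.4653, -0.0148, 0.1373]
ee_rot: [-3.136, -0.006, -0.52]
force: [0.8, 0.3, -1.0]
width: 0.0379
```

```bash
python3 plan.py .4918 -.301 .12 -.124 -.4 12
```

```text
now [ 0.4653 -0.0148  0.1373] psi -0.52 w 0.0379 F [ 0.8  0.3 -1. ] t 11.8667 dist/row 0.023997100425590435 turn/row 0.03299327376382055
[[-0.4, 0.0138, 0.0196, 0.0014, -0.033], [-0.4, 0.0131, 0.02, 0.0014, -0.033], [-0.4, 0.0124, 0.0205, 0.0014, -0.033], [-0.4, 0.0118, 0.0209, 0.0014, -0.033], [-0.4, 0.0111, 0.0212, 0.0014, -0.033], [-0.4, 0.0104, 0.0216, 0.0014, -0.033], [-0.4, 0.0096, 0.0219, 0.0014, -0.033], [-0.4, 0.0089, 0.0222, 0.0014, -0.033], [-0.4, 0.0082, 0.0225, 0.0014, -0.033], [-0.4, 0.0074, 0.0228, 0.0014, -0.033], [-0.4, 0.0067, 0.023, 0.0014, -0.033], [-0.4, 0.0059, 0.0232, 0.0014, -0.033]]
```

Call:
{"method": "apply_moves", "body": {
  "moves": [
    [-0.4,0.014,0.02,0.001,-0.033],
    [-0.4,0.013,0.02,0.001,-0.033],
    [-0.4,0.012,0.02,0.001,-0.033],
    [-0.4,0.012,0.021,0.001,-0.033],
    [-0.4,0.011,0.021,0.001,-0.033],
    [-0.4,0.01,0.022,0.001,-0.033],
    [-0.4,0.01,0.022,0.001,-0.033],
    [-0.4,0.009,0.022,0.001,-0.033],
    [-0.4,0.008,0.022,0.002,-0.033],
    [-0.4,0.007,0.023,0.002,-0.033],
    [-0.4,0.007,0.023,0.002,-0.033],
    [-0.4,0.006,0.023,0.002,-0.033]
  ]
}}

```text
t: 12.87
eef_pos: [0.4884, -0.3022, 0.116]
ee_rot: [-3.141, 0.001, -0.123]
force: [0.9, 0.6, 0.1]
width: 0.0378
```

Call:
{"method": "apply_moves", "body": {
  "moves": [
    [-0.4,0,0,0,0],
    [-0.4,0,0,0,0],
    [-0.4,0,0,0,0]
  ]
}}

```text
t: 13.12
eef_pos: [0.4883, -0.3009, 0.116]
ee_rot: [-3.141, 0.001, -0.126]
force: [-1.0, 0.0, -1.6]
width: 0.0375
```

```bash
python3 plan.py .4918 -.301 .02 -.124 -.4 5
```

```text
now [ 0.4883 -0.3009  0.116 ] psi -0.126 w 0.0375 F [-1.   0.  -1.6] t 13.1167 dist/row 0.019220018214799607 turn/row 0.00039668876457126244
[[-0.4, 0.0007, -0.0001, 0.0192, -0.0004], [-0.4, 0.0007, -0.0001, 0.0192, -0.0004], [-0.4, 0.0007, -0.0001, 0.0192, -0.0004], [-0.4, 0.0007, -0.0001, 0.0192, -0.0004], [-0.4, 0.0007, -0.0001, 0.0192, -0.0004]]
```

Call:
{"method": "apply_moves", "body": {
  "moves": [
    [-0.4,0.003,0,0.03,0],
    [-0.4,0,0,0.03,0],
    [-0.4,0,0,0.02,0],
    [-0.4,0,0,0.012,0],
    [-0.4,0,0,0.003,0],
    [-0.4,0,0,0.001,0],
    [-0.4,0,0,0.001,0],
    [-0.4,0,0,0,0],
    [-0.4,0,0,0,0]
  ]
}}

```text
t: 13.87
eef_pos: [0.4926, -0.3015, 0.0207]
ee_rot: [3.141, -0.002, -0.124]
force: [-0.6, -0.1, -1.6]
width: 0.0378
```

Call:
{"method": "apply_moves", "body": {
  "moves": [
    [-0.4,0,0,0.001,0],
    [-0.4,0,0,0,0]
  ]
}}

```text
t: 14.03
eef_pos: [0.4921, -0.3016, 0.0191]
ee_rot: [3.142, -0.001, -0.125]
force: [-0.4, -0.2, -1.2]
width: 0.0375
```

Call:
{"method": "apply_moves", "body": {
  "moves": [
    [-0.4,0,0,0.001,0],
    [-0.4,0,0,0,0]
  ]
}}

```text
t: 14.2
eef_pos: [0.492, -0.3016, 0.0178]
ee_rot: [3.142, -0.001, -0.125]
force: [-0.4, 0.2, 1.1]
width: 0.0377
```

Touching. Open slightly and rise.

Call:
{"method": "apply_moves", "body": {
  "moves": [
    [0.0,0,0,0,0],
    [0.05,0,0,0,0],
    [0.05,0,0,0,0],
    [0.05,0,0,-0.003,0],
    [0.05,0,0,-0.015,0],
    [0.05,0,0,-0.03,0],
    [0.05,0,0,-0.04,0],
    [0.0,0,0,-0.035,0],
    [0.0,0,0,0,0],
    [0.0,0,0,0,0]
  ]
}}

```text
t: 15.03
eef_pos: [0.4933, -0.302, 0.1436]
ee_rot: [3.141, -0.006, -0.125]
force: [-0.1, 0.9, -0.6]
width: 0.0442
```

```bash
python3 - <<'E'
from station import eyes
from h import *
f=eyes.grab_frame("wrist");im=f["color"][:,:,::-1].copy()
for P in [(.5752,-.116,.062)]:
    u=proj(f,P);print(u);cv2.circle(im,(int(u[0]),int(u[1])),4,(0,0,255),1)
cv2.imwrite("pics/w6.png",im)
E
python3 plan.py .5752 -.116 .15 0 -.1 10
```

```text
[ 15.62605203 146.03464323]
now [ 0.4921 -0.3015  0.1417] psi -0.125 w 0.0436 F [ 0.  -0.1 -0.7] t 15.0833 dist/row 0.020341452551437413 turn/row 0.012494840129189467
[[-0.1, 0.0059, -0.0194, -0.0008, -0.0125], [-0.1, 0.0062, -0.0194, -0.0008, -0.0125], [-0.1, 0.0064, -0.0193, -0.0008, -0.0125], [-0.1, 0.0067, -0.0192, -0.0008, -0.0125], [-0.1, 0.0069, -0.0191, -0.0008, -0.0125], [-0.1, 0.0071, -0.019, -0.0008, -0.0125], [-0.1, 0.0074, -0.0189, -0.0008, -0.0125], [-0.1, 0.0076, -0.0188, -0.0008, -0.0125], [-0.1, 0.0078, -0.0188, -0.0008, -0.0125], [-0.1, 0.0081, -0.0187, -0.0008, -0.0125]]
```

View pics/w6.png

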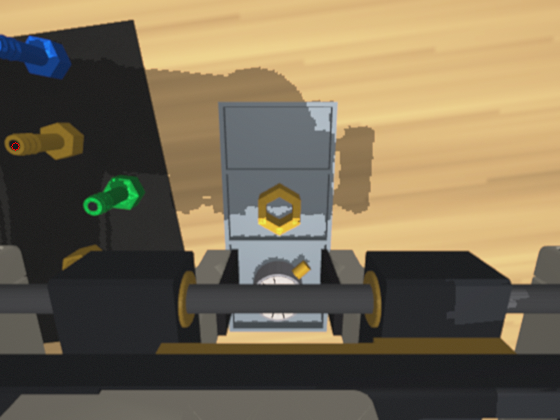

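Three nipple-shaped parts in the wrist view: blue (33,55), brass (45,142), green (115,195). The brass one is the hose nipple, and the marker falls on its spout.

Call:
{"method": "apply_moves", "body": {
  "moves": [
    [-0.1,0.006,-0.019,-0.001,0],
    [-0.1,0.006,-0.019,-0.001,0],
    [-0.1,0.006,-0.019,-0.001,0],
    [-0.1,0.006,-0.02,-0.001,0],
    [-0.1,0.006,-0.02,-0.001,0],
    [-0.1,0.006,-0.02,-0.001,0],
    [-0.1,0.006,-0.02,-0.001,0],
    [-0.1,0.006,-0.02,0,0],
    [-0.1,0.006,-0.02,0,0],
    [-0.1,0.005,-0.019,0,0],
    [-0.1,0,0,0,0],
    [-0.1,0,0,0,0]
  ]
}}

```text
t: 16.08
eef_pos: [0.5742, -0.1136, 0.1461]
ee_rot: [3.141, 0.003, -0.123]
force: [-0.2, -0.2, -0.3]
width: 0.0394
```

```bash
python3 - <<'E'
from station import eyes
from h import *
f=eyes.grab_frame("wrist");im=f["color"][:,:,::-1].copy()
for P in [(.5752,-.116,.062),(.5752,-.116,.016)]:
    u=proj(f,P);print(u);cv2.circle(im,(int(u[0]),int(u[1])),4,(0,0,255),1)
cv2.imwrite("pics/w7.png",im)
E
python3 plan.py .5752 -.116 .028 -.124 -.1 5
```

```text
[281.57860948 217.48025757]
[281.19934462 202.93872295]
now [ 0.5739 -0.1143  0.1463] psi -0.124 w 0.0395 F [ 0.1 -0.6  0.4] t 16.1333 dist/row 0.02365703003479058 turn/row 1.1402571739704825e-05
[[-0.1, 0.0003, 0.0003, 0.0237, -0.0], [-0.1, 0.0003, 0.0003, 0.0237, -0.0], [-0.1, 0.0003, 0.0003, 0.0237, -0.0], [-0.1, 0.0003, 0.0003, 0.0237, -0.0], [-0.1, 0.0003, 0.0003, 0.0237, -0.0]]
```

View pics/w7.png

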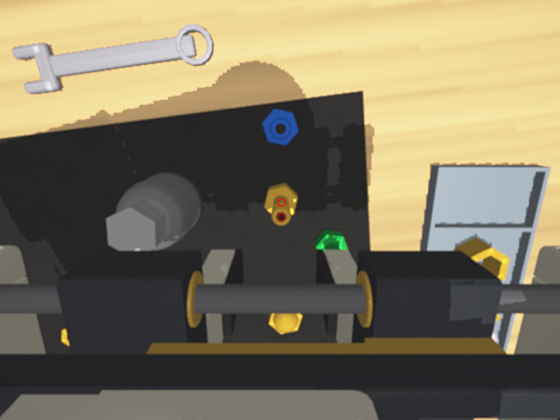

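The valve cap's hex (90 mm high) lies under the gripper body's span here, so I'll grip higher, with the TCP at about 35 mm.

Call:
{"method": "apply_moves", "body": {
  "moves": [
    [-0.1,0.001,0.002,0.03,0],
    [-0.1,0,0,0.03,0],
    [-0.1,0,0,0.025,0],
    [-0.1,0,0,0.018,0],
    [-0.1,0,0,0.008,0],
    [-0.1,0,0,0,0],
    [-0.5,0,0,0,0],
    [-0.8,0,0,0,0],
    [-0.9,0,0,0,0],
    [-0.9,0,0,0,0],
    [-0.9,0,0,0,0]
  ],
  "newtons": 20
}}

```text
t: 17.05
eef_pos: [0.576, -0.1164, 0.0375]
ee_rot: [-3.141, -0.002, -0.125]
force: [0.3, -0.3, -1.0]
width: 0.0135
```

Call:
{"method": "apply_moves", "body": {
  "moves": [
    [-0.9,0,0,0,0],
    [-0.9,0,0,0,0],
    [-0.9,0,0,-0.01,0],
    [-0.9,0,0,-0.03,0],
    [-0.9,0,0,-0.03,0],
    [-0.9,0,0,-0.03,0],
    [-0.9,0,0,0,0],
    [-0.9,0,0,0,0]
  ]
}}

```text
t: 17.72
eef_pos: [0.5766, -0.1164, 0.1391]
ee_rot: [-3.141, -0.004, -0.125]
force: [0.2, -0.7, -1.4]
width: 0.0129
```

```bash
python3 - <<'E'
from station import eyes
from h import *
f=eyes.grab_frame("wrist");im=f["color"][:,:,::-1].copy()
cv2.imwrite("pics/w8.png",im)
f=eyes.grab_frame("side");cv2.imwrite("pics/s8.png",f["color"][:,:,::-1])
E
python3 plan.py .5544 -.3088 .12 -.124 -.9 8
```

```text
now [ 0.5748 -0.1164  0.1363] psi -0.125 w 0.0134 F [ 0.4  0.  -0.6] t 17.8167 dist/row 0.02426828750968487 turn/row 0.0001389860376642127
[[-0.9, 0.0005, 0.0242, 0.002, -0.0001], [-0.9, 0.0005, 0.0242, 0.002, -0.0001], [-0.9, 0.0005, 0.0242, 0.002, -0.0001], [-0.9, 0.0005, 0.0242, 0.002, -0.0001], [-0.9, 0.0005, 0.0242, 0.002, -0.0001], [-0.9, 0.0005, 0.0242, 0.002, -0.0001], [-0.9, 0.0004, 0.0242, 0.002, -0.0001], [-0.9, 0.0004, 0.0242, 0.002, -0.0001]]
```

View pics/s8.png

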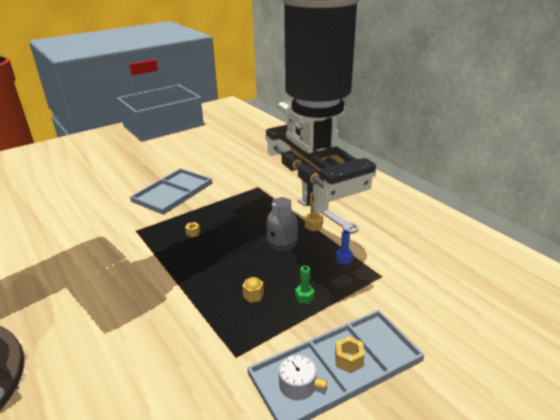

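The nipple is held, and the gauge and union nut show in their compartments. Moving to the smallest compartment.

Call:
{"method": "apply_moves", "body": {
  "moves": [
    [-0.9,0.001,0.024,0,0],
    [-0.9,0.001,0.024,0,0],
    [-0.9,0,0.024,0,0],
    [-0.9,0,0.024,0.003,0],
    [-0.9,0.001,0.024,0.003,0],
    [-0.9,0,0.024,0.003,0],
    [-0.9,0,0.024,0.003,0],
    [-0.9,0.001,0.025,0.004,0],
    [-0.9,0,0,0,0],
    [-0.9,0,0,0,0],
    [-0.9,0,0,0,0]
  ]
}}

```text
t: 18.73
eef_pos: [0.5546, -0.3084, 0.1192]
ee_rot: [-3.141, 0.002, -0.126]
force: [0.7, 0.3, -0.9]
width: 0.0135
```

```bash
python3 plan.py .5544 -.3088 .046 -.124 -.9 5
```

```text
now [ 0.5546 -0.3084  0.1192] psi -0.126 w 0.0135 F [ 0.7  0.3 -0.9] t 18.7333 dist/row 0.014649996287015698 turn/row 0.0003192168958011443
[[-0.9, -0.0, 0.0001, 0.0146, -0.0003], [-0.9, -0.0, 0.0001, 0.0146, -0.0003], [-0.9, -0.0, 0.0001, 0.0146, -0.0003], [-0.9, -0.0, 0.0001, 0.0146, -0.0003], [-0.9, -0.0, 0.0001, 0.0146, -0.0003]]
```

Call:
{"method": "apply_moves", "body": {
  "moves": [
    [-0.9,0,0,0.03,0],
    [-0.9,0,0,0.025,0],
    [-0.9,0,0,0.013,0],
    [-0.9,0,0,0.005,0],
    [-0.9,0,0,0.002,0],
    [-0.9,0,0,0,0],
    [-0.9,0,0,0,0]
  ]
}}

```text
t: 19.32
eef_pos: [0.5563, -0.3084, 0.0467]
ee_rot: [3.141, -0.002, -0.124]
force: [-0.2, -0.6, -0.7]
width: 0.0133
```

Call:
{"method": "apply_moves", "body": {
  "moves": [
    [-0.9,0,0,0.001,0],
    [-0.9,0,0,0.001,0],
    [-0.9,0,0,0,0]
  ]
}}

```text
t: 19.57
eef_pos: [0.5557, -0.3086, 0.0441]
ee_rot: [3.142, -0.001, -0.125]
force: [0.4, -0.5, -1.4]
width: 0.0135
```

Call:
{"method": "apply_moves", "body": {
  "moves": [
    [-0.9,0,0,0.001,0],
    [-0.9,0,0,0,0]
  ]
}}

```text
t: 19.73
eef_pos: [0.5554, -0.3086, 0.0426]
ee_rot: [-3.142, -0.0, -0.125]
force: [0.1, -0.1, 0.1]
width: 0.0134
```

Call:
{"method": "apply_moves", "body": {
  "moves": [
    [-0.9,0,0,0.001,0],
    [-0.9,0,0,0,0]
  ]
}}

```text
t: 19.9
eef_pos: [0.5555, -0.3086, 0.0416]
ee_rot: [3.142, -0.0, -0.125]
force: [0.2, -0.0, -1.7]
width: 0.0133
```

Call:
{"method": "apply_moves", "body": {
  "moves": [
    [-0.9,0,0,0.001,0],
    [-0.9,0,0,0,0]
  ]
}}

```text
t: 20.07
eef_pos: [0.5558, -0.3086, 0.0414]
ee_rot: [3.141, -0.001, -0.124]
force: [-1.7, 1.2, 5.9]
width: 0.0135
```

Call:
{"method": "apply_moves", "body": {
  "moves": [
    [-0.6,0,0,0,0],
    [-0.4,0,0,0,0],
    [-0.3,0,0,0,0],
    [-0.2,0,0,0,0],
    [-0.2,0,0,-0.01,0],
    [-0.2,0,0,-0.03,0],
    [-0.2,0,0,-0.04,0],
    [-0.1,0,0,-0.03,0],
    [-0.1,0,0,0,0],
    [-0.1,0,0,0,0]
  ]
}}

```text
t: 20.9
eef_pos: [0.5568, -0.3089, 0.1539]
ee_rot: [3.141, -0.005, -0.125]
force: [-0.1, 0.1, -0.9]
width: 0.0393
```

```bash
python3 - <<'E'
from station import eyes
from h import *
f=eyes.grab_frame("wrist");im=f["color"][:,:,::-1].copy()
cv2.imwrite("pics/w9.png",im)
E
python3 plan.py .456 -.1065 .15 -.384 -.1 10
```

```text
now [ 0.5557 -0.3085  0.1519] psi -0.125 w 0.039 F [ 0.4 -0.1 -0.3] t 20.95 dist/row 0.022525133244931984 turn/row -0.02590700557361849
[[-0.1, -0.0124, -0.0188, 0.0002, 0.0259], [-0.1, -0.0129, -0.0185, 0.0002, 0.0259], [-0.1, -0.0134, -0.0181, 0.0002, 0.0259], [-0.1, -0.0138, -0.0178, 0.0002, 0.0259], [-0.1, -0.0143, -0.0174, 0.0002, 0.0259], [-0.1, -0.0147, -0.017, 0.0002, 0.0259], [-0.1, -0.0152, -0.0167, 0.0002, 0.0259], [-0.1, -0.0156, -0.0163, 0.0002, 0.0259], [-0.1, -0.016, -0.0158, 0.0002, 0.0259], [-0.1, -0.0164, -0.0154, 0.0002, 0.0259]]
```

View pics/w9.png

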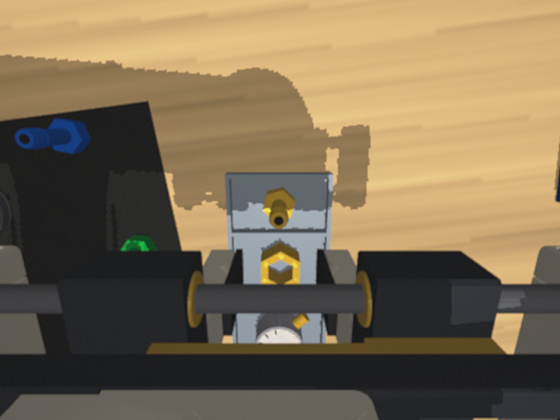

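The nipple stands in the smallest compartment. On to the blind nut.

Call:
{"method": "apply_moves", "body": {
  "moves": [
    [0,-0.012,-0.019,0,0.026],
    [0,-0.013,-0.019,0,0.026],
    [0,-0.013,-0.018,0,0.026],
    [0,-0.014,-0.018,0,0.026],
    [0,-0.014,-0.017,0,0.026],
    [0,-0.015,-0.017,0,0.026],
    [0,-0.015,-0.017,0,0.026],
    [0,-0.016,-0.016,0,0.026],
    [0,-0.016,-0.016,0,0.026],
    [0,-0.016,-0.015,0,0.025],
    [0,0,0,0,0],
    [0,0,0,0,0]
  ]
}}

```text
t: 21.95
eef_pos: [0.4556, -0.1058, 0.1501]
ee_rot: [3.141, 0.001, -0.382]
force: [0.3, 0.5, 0.4]
width: 0.0439
```

```bash
python3 - <<'E'
from station import eyes
from h import *
f=eyes.grab_frame("wrist");im=f["color"][:,:,::-1].copy()
for P in [(.456,-.1065,.036)]:
    u=proj(f,P);print(u);cv2.circle(im,(int(u[0]),int(u[1])),3,(0,0,255),1)
cv2.imwrite("pics/w10.png",im)
E
python3 plan.py .456 -.1065 .012 -.384 -.1 5
```

```text
[279.51213366 208.47514879]
now [ 0.4561 -0.1063  0.1501] psi -0.382 w 0.044 F [ 0.3 -0.5 -0.2] t 22.0 dist/row 0.027626016068188864 turn/row -0.00036192650183721755
[[-0.1, -0.0, 0.0001, 0.0276, 0.0004], [-0.1, -0.0, 0.0001, 0.0276, 0.0004], [-0.1, -0.0, 0.0001, 0.0276, 0.0004], [-0.1, -0.0, 0.0001, 0.0276, 0.0004], [-0.1, -0.0, 0.0001, 0.0276, 0.0004]]
```

View pics/w10.png

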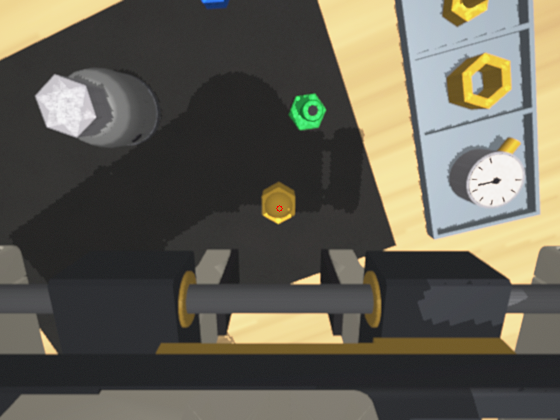

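Aligned: flats left and right, dome at (279,205).

Call:
{"method": "apply_moves", "body": {
  "moves": [
    [0,0,0,0.035,0],
    [0,0,0,0.035,0],
    [0,0,0,0.03,0],
    [0,0,0,0.022,0],
    [0,0,0,0.012,0],
    [0,0,0,0.004,0],
    [0,0,0,0,0],
    [-0.3,0,0,0,0],
    [-0.6,0,0,0,0],
    [-0.6,0,0,0,0],
    [-0.6,0,0,0,0],
    [-0.6,0,0,0,0]
  ],
  "newtons": 25
}}

```text
t: 23.0
eef_pos: [0.4573, -0.1064, 0.0135]
ee_rot: [-3.141, -0.002, -0.383]
force: [0.5, -0.6, 5.8]
width: 0.0298
```

Call:
{"method": "apply_moves", "body": {
  "moves": [
    [-0.6,0,0,0,0],
    [-0.6,0,0,-0.01,0],
    [-0.6,0,0,-0.03,0],
    [-0.6,0,0,-0.03,0],
    [-0.6,0,0,-0.03,0],
    [-0.6,0,0,-0.03,0],
    [-0.6,0,0,0,0]
  ]
}}

```text
t: 23.58
eef_pos: [0.4596, -0.1063, 0.1483]
ee_rot: [-3.138, -0.008, -0.383]
force: [1.4, 0.4, -0.9]
width: 0.0294
```

```bash
python3 plan.py .5359 .3131 .13 .377 -.6 18
```

```text
now [ 0.4596 -0.1063  0.1483] psi -0.383 w 0.0294 F [ 1.4  0.4 -0.9] t 23.5833 dist/row 0.023702934934140673 turn/row 0.042200163050433
[[-0.6, -0.0048, -0.0232, 0.001, -0.0422], [-0.6, -0.0038, -0.0234, 0.001, -0.0422], [-0.6, -0.0028, -0.0235, 0.001, -0.0422], [-0.6, -0.0018, -0.0236, 0.001, -0.0422], [-0.6, -0.0008, -0.0237, 0.001, -0.0422], [-0.6, 0.0002, -0.0237, 0.001, -0.0422], [-0.6, 0.0012, -0.0237, 0.001, -0.0422], [-0.6, 0.0022, -0.0236, 0.001, -0.0422], [-0.6, 0.0032, -0.0235, 0.001, -0.0422], [-0.6, 0.0042, -0.0233, 0.001, -0.0422], [-0.6, 0.0052, -0.0231, 0.001, -0.0422], [-0.6, 0.0061, -0.0229, 0.001, -0.0422], [-0.6, 0.0071, -0.0226, 0.001, -0.0422], [-0.6, 0.008, -0.0223, 0.001, -0.0422], [-0.6, 0.009, -0.0219, 0.001, -0.0422], [-0.6, 0.0099, -0.0215, 0.001, -0.0422], [-0.6, 0.0108, -0.0211, 0.001, -0.0422], [-0.6, 0.0117, -0.0206, 0.001, -0.0422]]
```

Call:
{"method": "apply_moves", "body": {
  "moves": [
    [-0.6,-0.005,-0.023,0,-0.042],
    [-0.6,-0.004,-0.023,0,-0.042],
    [-0.6,-0.003,-0.024,0,-0.042],
    [-0.6,-0.002,-0.024,0,-0.042],
    [-0.6,-0.001,-0.024,0,-0.042],
    [-0.6,0,-0.024,0,-0.042],
    [-0.6,0.001,-0.024,0,-0.042],
    [-0.6,0.002,-0.024,0,-0.042],
    [-0.6,0.003,-0.024,0,-0.042],
    [-0.6,0.004,-0.023,0,-0.042],
    [-0.6,0.005,-0.023,0,-0.042],
    [-0.6,0.006,-0.023,0,-0.042]
  ]
}}

```text
t: 24.58
eef_pos: [0.5056, 0.1765, 0.1423]
ee_rot: [-3.141, 0.001, 0.122]
force: [-0.3, -0.1, -1.9]
width: 0.0295
```

Call:
{"method": "apply_moves", "body": {
  "moves": [
    [-0.6,0.007,-0.023,0.003,-0.042],
    [-0.6,0.008,-0.022,0.003,-0.042],
    [-0.6,0.009,-0.022,0.003,-0.042],
    [-0.6,0.01,-0.022,0.003,-0.042],
    [-0.6,0.011,-0.021,0.003,-0.042],
    [-0.6,0.012,-0.021,0.003,-0.042],
    [-0.6,0,0,0,0],
    [-0.6,0,0,0,0],
    [-0.6,0,0,0,0]
  ]
}}

```text
t: 25.33
eef_pos: [0.5317, 0.3157, 0.124]
ee_rot: [3.141, 0.001, 0.372]
force: [-0.2, -1.2, -1.2]
width: 0.0298
```

```bash
python3 plan.py .5359 .3131 .022 .377 -.6 5
```

```text
now [0.5317 0.3157 0.124 ] psi 0.372 w 0.0298 F [-0.2 -1.2 -1.2] t 25.3333 dist/row 0.020420278509274126 turn/row 0.0010207301234505194
[[-0.6, 0.0006, 0.0008, 0.0204, -0.001], [-0.6, 0.0006, 0.0008, 0.0204, -0.001], [-0.6, 0.0006, 0.0008, 0.0204, -0.001], [-0.6, 0.0006, 0.0008, 0.0204, -0.001], [-0.6, 0.0006, 0.0008, 0.0204, -0.001]]
```

Call:
{"method": "apply_moves", "body": {
  "moves": [
    [-0.6,0.003,0.004,0.03,-0.005],
    [-0.6,0,0,0.03,0],
    [-0.6,0,0,0.025,0],
    [-0.6,0,0,0.012,0],
    [-0.6,0,0,0.005,0],
    [-0.6,0,0,0.001,0],
    [-0.6,0,0,0,0],
    [-0.6,0,0,0,0]
  ]
}}

```text
t: 26.0
eef_pos: [0.5374, 0.3142, 0.0232]
ee_rot: [-3.141, -0.002, 0.377]
force: [0.2, 0.4, -0.9]
width: 0.0299
```

Call:
{"method": "apply_moves", "body": {
  "moves": [
    [-0.6,0,0,0.001,0],
    [-0.6,0,0,0.001,0],
    [-0.6,0,0,0,0]
  ]
}}

```text
t: 26.25
eef_pos: [0.5368, 0.3138, 0.0201]
ee_rot: [-3.141, -0.001, 0.377]
force: [0.4, 1.0, -2.0]
width: 0.0299
```

Call:
{"method": "apply_moves", "body": {
  "moves": [
    [-0.6,0,0,0.001,0],
    [-0.6,0,0,0,0]
  ]
}}

```text
t: 26.42
eef_pos: [0.5366, 0.3136, 0.0186]
ee_rot: [-3.142, -0.0, 0.377]
force: [0.1, -0.0, -0.2]
width: 0.0298
```

Call:
{"method": "apply_moves", "body": {
  "moves": [
    [-0.6,0,0,0.001,0],
    [-0.6,0,0,0,0]
  ]
}}

```text
t: 26.58
eef_pos: [0.5367, 0.3137, 0.0176]
ee_rot: [-3.142, -0.0, 0.377]
force: [-0.1, -0.4, -0.3]
width: 0.0296
```

Call:
{"method": "apply_moves", "body": {
  "moves": [
    [-0.3,0,0,0,0],
    [-0.1,0,0,0,0],
    [-0.1,0,0,0,0],
    [-0.1,0,0,-0.003,0],
    [-0.1,0,0,-0.02,0],
    [-0.1,0,0,-0.04,0],
    [-0.1,0,0,-0.04,0],
    [-0.1,0,0,-0.04,0],
    [0.2,0,0,0,0],
    [0.2,0,0,0,0]
  ]
}}

```text
t: 27.42
eef_pos: [0.5379, 0.3148, 0.1643]
ee_rot: [-3.139, -0.006, 0.377]
force: [-0.1, 0.9, -1.7]
width: 0.048
```

```bash
python3 - <<'E'
from station import eyes
from h import *
f=eyes.grab_frame("wrist");im=f["color"][:,:,::-1].copy()
cv2.imwrite("pics/w11.png",im)
E
python3 plan.py .5846 -.0105 .19 -.209 .2 14
```

```text
now [0.5368 0.3139 0.1621] psi 0.377 w 0.0501 F [-1.2 -0.7 -1.4] t 27.4667 dist/row 0.023507051889097578 turn/row -0.04186180604215729
[[0.2, -0.0054, 0.0228, -0.002, 0.0419], [0.2, -0.0044, 0.023, -0.002, 0.0419], [0.2, -0.0034, 0.0232, -0.002, 0.0419], [0.2, -0.0025, 0.0233, -0.002, 0.0419], [0.2, -0.0015, 0.0234, -0.002, 0.0419], [0.2, -0.0005, 0.0234, -0.002, 0.0419], [0.2, 0.0005, 0.0234, -0.002, 0.0419], [0.2, 0.0015, 0.0234, -0.002, 0.0419], [0.2, 0.0024, 0.0233, -0.002, 0.0419], [0.2, 0.0034, 0.0232, -0.002, 0.0419], [0.2, 0.0044, 0.023, -0.002, 0.0419], [0.2, 0.0053, 0.0228, -0.002, 0.0419], [0.2, 0.0063, 0.0226, -0.002, 0.0419], [0.2, 0.0072, 0.0223, -0.002, 0.0419]]
```

View pics/w11.png

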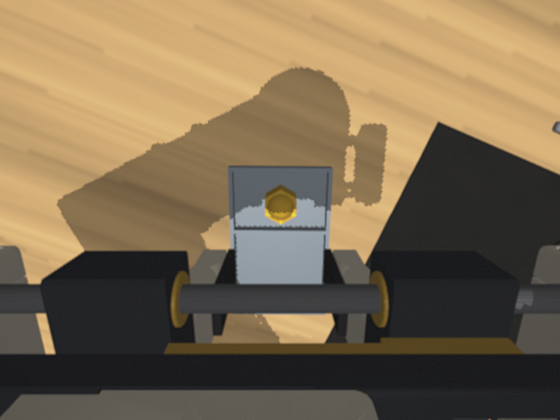

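The blind nut is in the smaller compartment, dome up. Now the valve cap.

Call:
{"method": "apply_moves", "body": {
  "moves": [
    [0.2,-0.005,0.023,-0.002,0.042],
    [0.2,-0.004,0.023,-0.002,0.042],
    [0.2,-0.003,0.023,-0.002,0.042],
    [0.2,-0.002,0.023,-0.002,0.042],
    [0.2,-0.002,0.023,-0.002,0.042],
    [0.2,0,0.023,-0.002,0.042],
    [0.2,0,0.023,-0.002,0.042],
    [0.2,0.001,0.023,-0.002,0.042],
    [0.2,0.002,0.023,-0.002,0.042],
    [0.2,0.003,0.023,-0.002,0.042],
    [0.2,0.004,0.023,-0.002,0.042],
    [0.2,0.005,0.023,-0.002,0.042]
  ]
}}

```text
t: 28.47
eef_pos: [0.5753, 0.0367, 0.1832]
ee_rot: [3.14, 0.003, -0.129]
force: [0.2, -0.1, 0.4]
width: 0.0527
```

Call:
{"method": "apply_moves", "body": {
  "moves": [
    [0.2,0.006,0.023,-0.002,0.042],
    [0.2,0.007,0.022,-0.002,0.042],
    [0.2,0,0,0,0],
    [0.2,0,0,0,0],
    [0.2,0,0,0,0]
  ]
}}

```text
t: 28.88
eef_pos: [0.5818, -0.0085, 0.1875]
ee_rot: [3.141, 0.002, -0.211]
force: [-0.5, 0.7, 0.3]
width: 0.0522
```

```bash
python3 - <<'E'
from station import eyes
from h import *
f=eyes.grab_frame("wrist");im=f["color"][:,:,::-1].copy()
for P in [(.5846,-.0105,.09)]:
    u=proj(f,P);print(u);cv2.circle(im,(int(u[0]),int(u[1])),3,(0,0,255),1)
cv2.imwrite("pics/w12.png",im)
E
python3 plan.py .5846 -.0105 .071 -.209 .2 5
```

```text
[280.40497639 210.78339178]
now [ 0.5819 -0.0081  0.1876] psi -0.21 w 0.0526 F [-0.1  0.6 -0.5] t 28.9333 dist/row 0.023338718673309493 turn/row 0.00025477794159334266
[[0.2, 0.0006, 0.0003, 0.0233, -0.0003], [0.2, 0.0006, 0.0004, 0.0233, -0.0003], [0.2, 0.0006, 0.0004, 0.0233, -0.0003], [0.2, 0.0006, 0.0004, 0.0233, -0.0003], [0.2, 0.0006, 0.0004, 0.0233, -0.0003]]
```

View pics/w12.png

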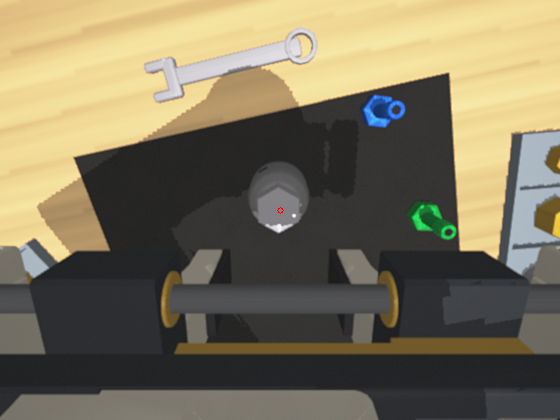

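The hex is centred at (280,210) with its flats facing the jaws.

Call:
{"method": "apply_moves", "body": {
  "moves": [
    [0.2,0.003,0.002,0.03,0],
    [0.2,0,0,0.03,0],
    [0.2,0,0,0.025,0],
    [0.2,0,0,0.018,0],
    [0.2,0,0,0.01,0],
    [0.2,0,0,0.003,0],
    [0.2,0,0,0,0],
    [-0.1,0,0,0,0],
    [-0.5,0,0,0,0],
    [-0.5,0,0,0,0],
    [-0.5,0,0,0,0],
    [-0.5,0,0,0,0]
  ],
  "newtons": 40
}}

```text
t: 29.93
eef_pos: [0.5859, -0.0107, 0.0737]
ee_rot: [-3.141, -0.002, -0.211]
force: [0.5, 1.6, 4.8]
width: 0.0333
```

Call:
{"method": "apply_moves", "body": {
  "moves": [
    [-0.5,0,0,0,0],
    [-0.5,0,0,-0.01,0],
    [-0.5,0,0,-0.02,0],
    [-0.5,0,0,-0.03,0],
    [-0.5,0,0,-0.02,0],
    [-0.5,0,0,0,0],
    [-0.5,0,0,0,0]
  ]
}}

```text
t: 30.52
eef_pos: [0.5849, -0.011, 0.1536]
ee_rot: [-3.14, -0.001, -0.211]
force: [-0.5, -0.2, -4.7]
width: 0.0339
```

```bash
python3 - <<'E'
from station import eyes
from h import *
f=eyes.grab_frame("side");cv2.imwrite("pics/s13.png",f["color"][:,:,::-1])
E
python3 plan.py .4600 .2830 .155 -.1 -.5 14
```

```text
now [ 0.584  -0.0111  0.1522] psi -0.211 w 0.0337 F [-0.4 -0.1 -4.6] t 30.5667 dist/row 0.02280128443769469 turn/row 0.007959971045160552
[[-0.5, -0.0131, -0.0187, -0.0002, -0.008], [-0.5, -0.0129, -0.0188, -0.0002, -0.008], [-0.5, -0.0128, -0.0189, -0.0002, -0.008], [-0.5, -0.0126, -0.019, -0.0002, -0.008], [-0.5, -0.0125, -0.0191, -0.0002, -0.008], [-0.5, -0.0123, -0.0192, -0.0002, -0.008], [-0.5, -0.0122, -0.0193, -0.0002, -0.008], [-0.5, -0.012, -0.0194, -0.0002, -0.008], [-0.5, -0.0119, -0.0195, -0.0002, -0.008], [-0.5, -0.0117, -0.0196, -0.0002, -0.008], [-0.5, -0.0115, -0.0197, -0.0002, -0.008], [-0.5, -0.0114, -0.0198, -0.0002, -0.008], [-0.5, -0.0112, -0.0198, -0.0002, -0.008], [-0.5, -0.0111, -0.0199, -0.0002, -0.008]]
```

View pics/s13.png

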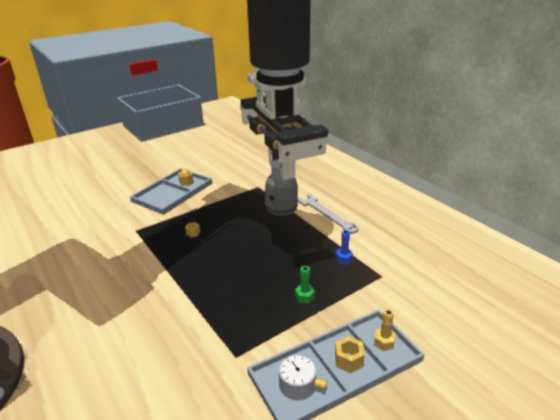

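Call:
{"method": "apply_moves", "body": {
  "moves": [
    [-0.5,-0.013,-0.019,0,0],
    [-0.5,-0.013,-0.019,0,0],
    [-0.5,-0.013,-0.019,0,0],
    [-0.5,-0.013,-0.019,0,0],
    [-0.5,-0.013,-0.019,0,0],
    [-0.5,-0.013,-0.019,0,0],
    [-0.5,-0.013,-0.019,0,0],
    [-0.5,-0.013,-0.019,0,0],
    [-0.5,-0.013,-0.019,0,0],
    [-0.5,-0.013,-0.019,0,0],
    [-0.5,-0.013,-0.019,0,0],
    [-0.5,-0.013,-0.019,0,0]
  ]
}}

```text
t: 31.57
eef_pos: [0.4784, 0.2446, 0.1508]
ee_rot: [3.139, 0.002, -0.211]
force: [0.3, -0.9, -2.3]
width: 0.0337
```

```bash
python3 plan.py .4610 .2835 .14 -.211 -.5 3
```

```text
now [0.4784 0.2446 0.1508] psi -0.211 w 0.0337 F [ 0.3 -0.9 -2.3] t 31.5667 dist/row 0.014658561828063868 turn/row 7.283760308170646e-05
[[-0.5, -0.0084, -0.0115, 0.0036, -0.0001], [-0.5, -0.0084, -0.0115, 0.0036, -0.0001], [-0.5, -0.0084, -0.0115, 0.0036, -0.0001]]
```

Call:
{"method": "apply_moves", "body": {
  "moves": [
    [-0.5,-0.008,-0.011,0.003,0],
    [-0.5,-0.008,-0.011,0.003,0],
    [-0.5,-0.007,-0.009,0.003,0],
    [-0.5,0,0,0,0],
    [-0.5,0,0,0,0],
    [-0.5,0,0,0,0],
    [-0.5,0,0,0,0]
  ]
}}

```text
t: 32.15
eef_pos: [0.4643, 0.279, 0.1435]
ee_rot: [3.141, 0.0, -0.212]
force: [-1.0, 0.0, -2.8]
width: 0.0339
```

```bash
python3 plan.py .4610 .2835 .08 -.211 -.5 3
```

```text
now [0.4643 0.279  0.1435] psi -0.212 w 0.0339 F [-1.   0.  -2.8] t 32.15 dist/row 0.02123889110977535 turn/row 0.00018033224689221564
[[-0.5, -0.0014, -0.0012, 0.0212, -0.0002], [-0.5, -0.0014, -0.0012, 0.0212, -0.0002], [-0.5, -0.0014, -0.0012, 0.0212, -0.0002]]
```

Call:
{"method": "apply_moves", "body": {
  "moves": [
    [-0.5,-0.004,-0.004,0.02,0],
    [-0.5,0,0,0.02,0],
    [-0.5,0,0,0.012,0],
    [-0.5,0,0,0.006,0],
    [-0.5,0,0,0.002,0],
    [-0.5,0,0,0.001,0],
    [-0.5,0,0,0,0],
    [-0.5,0,0,0,0]
  ]
}}

```text
t: 32.82
eef_pos: [0.4615, 0.2848, 0.0834]
ee_rot: [-3.14, -0.001, -0.211]
force: [0.3, 0.8, -3.1]
width: 0.0338
```

Call:
{"method": "apply_moves", "body": {
  "moves": [
    [-0.5,0,0,0.001,0],
    [-0.5,0,0,0.001,0],
    [-0.5,0,0,0.001,0],
    [-0.5,0,0,0,0]
  ]
}}

```text
t: 33.15
eef_pos: [0.4609, 0.2844, 0.0795]
ee_rot: [-3.142, 0.0, -0.211]
force: [-0.2, 0.6, -3.4]
width: 0.0336
```

Call:
{"method": "apply_moves", "body": {
  "moves": [
    [-0.5,0,0,0.001,0],
    [-0.5,0,0,0,0]
  ]
}}

```text
t: 33.32
eef_pos: [0.4609, 0.2844, 0.0784]
ee_rot: [3.141, 0.0, -0.211]
force: [-0.2, -0.4, -2.8]
width: 0.0337
```

Call:
{"method": "apply_moves", "body": {
  "moves": [
    [-0.5,0,0,0.001,0],
    [-0.5,0,0,0,0]
  ]
}}

```text
t: 33.48
eef_pos: [0.4612, 0.2846, 0.0777]
ee_rot: [-3.142, -0.0, -0.211]
force: [-0.0, -0.2, -1.0]
width: 0.0335
```

Call:
{"method": "apply_moves", "body": {
  "moves": [
    [-0.5,0,0,0.001,0],
    [-0.5,0,0,0,0]
  ]
}}

```text
t: 33.65
eef_pos: [0.4614, 0.2846, 0.0776]
ee_rot: [-3.141, -0.001, -0.21]
force: [-2.6, -0.8, 6.9]
width: 0.0335
```

In contact. Release, rise and move clear.

Call:
{"method": "apply_moves", "body": {
  "moves": [
    [-0.1,0,0,0,0],
    [0.1,0,0,0,0],
    [0.2,0,0,0,0],
    [0.2,0,0,0,0],
    [0.2,0,0,-0.01,0],
    [0.2,0,0,-0.03,0],
    [0.2,0,0,-0.03,0],
    [0.2,0,0,-0.03,0],
    [0.2,-0.01,0,-0.03,0],
    [0.2,-0.02,0,-0.02,0],
    [0.2,0,0,0,0],
    [0.2,0,0,0,0]
  ]
}}

```text
t: 34.65
eef_pos: [0.4316, 0.2915, 0.2289]
ee_rot: [-3.138, -0.002, -0.21]
force: [0.0, -0.5, -0.6]
width: 0.0525
```

```bash
python3 - <<'E'
from station import eyes,outline_of,arm
from h import *
for cam in ["side","top","wrist"]:
    f=eyes.grab_frame(cam);cv2.imwrite(f"pics/{cam}14.png",f["color"][:,:,::-1])
    if cam=="wrist":continue
    C=cloud(f)
    for n,c,y in [("gauge",(.472,-.2985),-.124),("union_nut",(.472,-.2985),-.124),("hose_nipple",(.472,-.2985),-.124),("valve_cap",(.4922,.2959),.377),("blind_nut",(.4922,.2959),.377),("small_nut",(0,0),0),("wrench",(0,0),0)]:
        for d in outline_of(n,f)[:4]:
            r=d["region"]&(f["z_map"]>0)
            if d["score"]<.4 or not r.any():continue
            p=C[r];zt=np.percentile(p[:,2],97);t=p[p[:,2]>zt-.006]
            m=(np.percentile(t[:,:2],2,axis=0)+np.percentile(t[:,:2],98,axis=0))/2-c
            print(cam,n,round(d["score"],2),"zt",zt.round(4),"in tray frame",(np.array([[np.cos(y),np.sin(y)],[-np.sin(y),np.cos(y)]])@m).round(4))
E
```

```text
side gauge 0.71 zt 0.0357 in tray frame [-0.0648 -0.0002]
side gauge 0.7 zt 0.0941 in tray frame [-0.0851  0.5771]
side union_nut 0.69 zt 0.0311 in tray frame [ 0.0182 -0.0019]
side hose_nipple 0.93 zt 0.0664 in tray frame [ 0.0822 -0.0007]
side hose_nipple 0.68 zt 0.0622 in tray frame [0.1465 0.1932]
side hose_nipple 0.62 zt 0.0623 in tray frame [0.0328 0.1429]
side valve_cap 0.63 zt 0.0941 in tray frame [-0.035   0.0018]
side valve_cap 0.45 zt 0.031 in tray frame [-0.2229 -0.5556]
side blind_nut 0.59 zt 0.0389 in tray frame [ 0.0435 -0.0038]
side small_nut 0.61 zt 0.0184 in tray frame [0.4557 0.1192]
side wrench 0.77 zt 0.0089 in tray frame [0.715  0.0058]
top gauge 0.57 zt 0.0381 in tray frame [-0.0622  0.0007]
top union_nut 0.65 zt 0.0332 in tray frame [ 0.0208 -0.0001]
top hose_nipple 0.7 zt 0.0678 in tray frame [0.0845 0.0013]
top hose_nipple 0.64 zt 0.0647 in tray frame [0.1484 0.1957]
top hose_nipple 0.43 zt 0.0643 in tray frame [0.0346 0.1442]
top valve_cap 0.69 zt 0.0964 in tray frame [-0.0464 -0.0348]
top blind_nut 0.68 zt 0.0416 in tray frame [ 0.0469 -0.0018]
top small_nut 0.66 zt 0.0221 in tray frame [0.4575 0.1192]
top wrench 0.93 zt 0.0109 in tray frame [0.7169 0.0096]
```

View pics/top14.png

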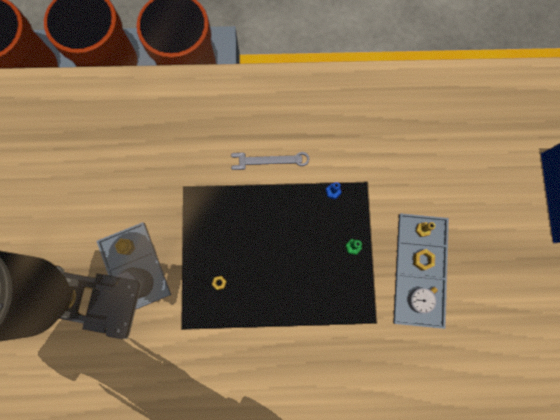

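View pics/side14.png

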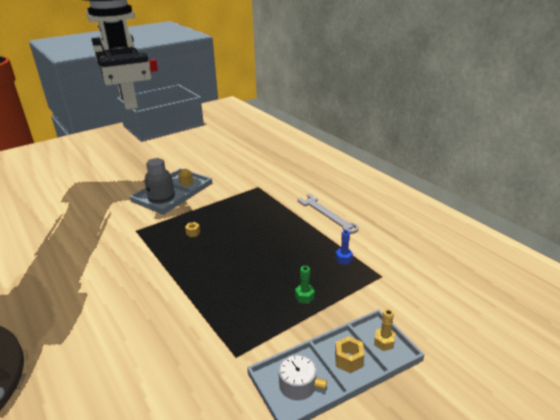

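View pics/wrist14.png

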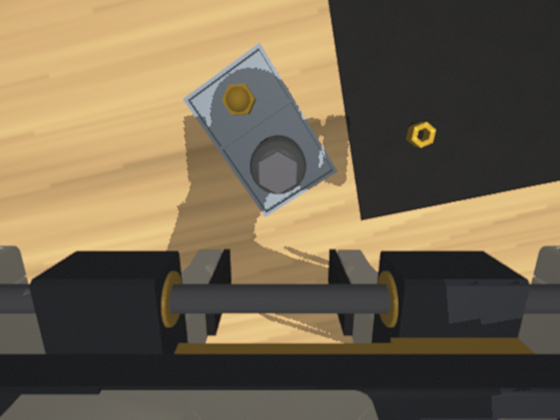

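```bash
python3 -c "
from station import job;print(job.job_done())"
```

```text
the job is handed in; nothing more can be done
None
```

Both kits are made up and the job is handed in at about 35 s of robot time; it reported no verdict.

- **Placing:** Each part was gripped from above and lowered in 1 mm steps. The wrist force showed contact with the floor for the gauge (17 N at most), nipple and valve cap, and a faint touch (about 1 N) for the union nut. The blind nut gave no clear force rise and was released at its expected floor height.
- **Final positions:** Side-camera positions in the tray frames put every part well inside its compartment, and the top camera agrees within about 4 mm except for the valve cap.

| Part | Tray | x (mm) | y (mm) |
|---|---|---|---|
| Gauge | tray_three | -65 | 0 |
| Union nut | tray_three | +18 | -2 |
| Hose nipple | tray_three | +82 | -1 |
| Valve cap | tray_two | -35 | +2 |
| Blind nut | tray_two | +44 | -4 |

- **Heights:** The top of every part reads 3 to 6 mm above its own height, with each camera's 1 to 2 mm bias included. That fits parts standing upright on the 4 mm floors.
- **Left alone:** The small nut and the wrench read within about 2 mm of where they started. The blue and green look-alikes were not touched.
- **One disagreement:** The top camera put the valve cap at (-46, -35) mm because the arm hid most of it. The side and wrist views both show it upright in the larger compartment, so I took the side reading.

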